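Stack a parts tray on its base tray and lock it under the socket lips

ROBOT

A 6-joint arm with a two-finger parallel gripper is mounted at the origin on a cart in front of the work surface, level with it; the furniture and walls round the work are solid. World frame = base frame: x ahead of the robot, y to its left, z up, the work surface at z = 0. Lengths are in m, angles in rad, forces in N, time in s.
With the tool pointing down it reaches from about 0.35 to 0.775 m from the base axis. Payload 7.3 kg.
Tool frame: the origin (TCP) lies at the very end of the fingers, on their centre line; the grasp point (between the pads) lies 19 mm behind it; z points along the fingers, y is the line along which they close (so a half turn about z gives the same grasp; the last joint's range is limited). The gripper opens to 92 mm and grips with 3 to 60 N. Pads are 19 mm wide; open, the fingers measure 130 mm over their backs; the gripper's body (75 mm by 190 mm) begins 47 mm behind the grasp point.
Start: joints at [1.052, 0.342, 1.524, -0, 1.275, -0.146], TCP at [0.191, 0.489, 0.197] pointing down, gripper open.
Joint ranges: [-2.53, 2.53], [-0.77, 2.02], [0.04, 2.7], [-1, 4.14], [0.28, 2.66], [-3.11, 3.11]. Speed limits (rad/s): [2.57, 2.57, 3.14, 3.14, 3.14, 3.14].

INTERFACE

Orientations are given as [roll, pitch, yaw] about the fixed x, y, z axes, in that order (R = Rz(yaw) Ry(pitch) Rx(roll)).
In Python, from cell import robot gives the robot as it stands. The module is installed in compiled form; this text tells all that it offers.
- The arm moves only by the tool arm_command, never from a script. Its argument "moves" is a list of rows, each a list of 3 entries, a list of its own where there are three numbers: the shift along the tool's x, y, z in m, then the turn, a rotation vector about the tool's x, y, z in rad, then the finger opening in m, from 0 to 0.0918. In form: [[[dx, dy, dz], [ax, ay, az], claw], ...]. A call has exactly 5 rows; each row is the pose to reach, as a shift and turn from the pose commanded when the call began, along the tool's axes at that moment; what a row does not reach only later rows make up. A row lasts 1/10 s, in which the tool goes at most 50 mm and 8.59 degrees, less where a joint would pass 70% of its speed; a pose out of reach is approached as far as the arm can. A call with a gripper value outside its range is refused whole. The fingers move at their own pace and stop on an object; "squeeze" is the grip in N (left out, the last holds). Time passes only in rows, so rows that repeat a pose let the fingers close, or fill a call up. It gives the time, the measured TCP pose, the force, the opening and the grip force at its end, in the units of the state.
- robot.observe(): the state, without advancing time (a new reading comes with each control period).
- robot.read_camera(name): name is "scene" or "top" or "wrist"; returns the picture (480x640x3 uint8, red, green, blue); there is no depth.
- robot.camera_model(name): a dict with "fx", "fy", "cx", "cy" (pixels), "R" (3x3) and "t" (3): a world point X has camera coordinates R X + t. Camera axes: x right, y down, z forward; pixel columns grow to the right and rows downward; lengths in m; the calibration is good to about 2 mm. A picture is of the moment at which its call begins: read the wrist's pose just before it. camera_model takes no time and is no camera call; for the wrist camera it gives the pose at the moment of the call.
- robot.hand_in(): hands the job in; it is judged then, once.
The state is a dict: "time": time; "qpos": joint angles; "qvel": joint speeds; "joint_efforts": joint torques, N m; "tool_pos": TCP position; "tool_rot": TCP orientation; "contact_force": force on the tool from outside, world axes, zero at the start; "torque": the same for the moment, N m; "opening": finger opening in m; "grip_force": force on a finger pad.
Only numpy, scipy, OpenCV 4.12 (cv2) and the standard library are available. Lean on these libraries where they do the work, as an engineer would, in place of code of your own. Each camera call takes 0.05 s, during which the arm holds its last target. There are 200 camera calls.

TASK

Stack the blue parts tray on the grey base tray that is screwed to the bench: lower it gently until its four lugs drop into the corner sockets, press it down against the springs onto the rim and, still pressing, slide it away from the orange latch until the latch springs up behind it, then let go. Never press or shove hard (the lips crack), keep it level so that the board and the wheel stay in it, and leave the other things on the bench where they are.

Things in the scene. Friction and masses are not known exactly. Their poses are not given: they have to be found in the camera images.
- dock: grey open base tray, 200x140 mm, screwed to the bench on a black 226x164 mm plate; a white filter lies in it. Origin: bench level under its middle. Its x runs from the orange latch (at the end nearer the robot) to the far end, z up. Rim 50 mm high. Locked, tray_grip is at x 0, y 0, z 110 to 112 mm in this frame; the lugs drop in 8.8 mm nearer the latch (x -8.8 mm)
- dock_rim (a point): middle of the base tray's rim plane. Grey socket block in each corner, top level with the rim; mouth 0.8 mm wider than the lug all round; beyond it (+x) a black lip 3 mm thick that the toe slides under. Two rubber-capped spring buffers mid-way along the sides stand 5 mm proud: together 15 N when touched, 20 N (latch included) with the tray down on the rim. Smooth plastic, friction about 0.25
- tray_grip (a point): centre of the black handle bar of the blue tray, 60 mm above its underside; axes as the tray's, z up, x towards the wheel. Bar 18 mm thick (x), 14 mm high, 123 mm long (y) between uprights. Tray 200x140 mm, walls 32 mm high, 4 to 6 N with load. Under it 4 lugs 11 mm long, 18 x 12 mm, stems at x +-74, y +-53 mm, toe towards +x; it stands on them at first, so the bar centre is 71 mm up
- latch (a joint): orange spring latch at the end of the base tray nearer the robot: 0 = up, standing 6 mm proud of the rim; about -0.006 m = held down by a tray above it. Weak spring (1 to 1.5 N). It pops up behind the tray once that is within 1.5 mm of its stop, 8.8 mm on from where the lugs dropped in. The toes pass under the lips only while the tray is pressed to within 1.5 mm of the rim
- board_mid (a point): centre of a green circuit board, 42x70x10 mm, lying loose in the blue tray, on the side of the handle nearer the robot
- wheel_mid (a point): centre of a black drive wheel, 68 mm across, 26 mm high, lying loose in the blue tray beyond the handle
- multimeter: yellow multimeter, 130x66x39 mm, lying on the bench; origin under its middle. Leave it alone
- red_driver: red screwdriver, 180 mm long, lying on the green cloth; origin under its middle. Leave it alone
- jar: small jar with a yellow lid, 45 mm across, 30 mm high, on the bench; origin under its middle. Leave it alone
Things that resemble listed ones, but are neither listed nor needed, are in the scene too. What is shaped like the part that bears board_mid but pink is not meant.

How it is judged:
By the outcome, as a careful person would: the job done as asked, in the order asked, and still so for the second after the job is handed in, with the robot touching nothing.
It also fails if it takes over 64 s, if anything falls off the work surface, if the arm or the gripper's body presses on something with over 40 N, if the wrist force passes 120 N, or if a joint passes its speed limit or range.

## Working session

There is one attempt and no reset: what is moved stays moved. The work goes in short steps, Python scripts to look and compute and a tool call to move; the robot and the scene stay as the last step left them, time stands still between calls to the robot, and variables do not carry over. Pictures are saved under pics/ and viewed, at most 10 in all, crops included, and the job is handed in when it is done.

Besides the shell and the picture viewer there is one more tool, called after ">>>" in YAML: its name, and indented under it one key for each argument. arm_command: Moves the arm, as the interface text tells. Its arguments: {"type":"object","properties":{"moves":{"type":"array"},"squeeze":{"type":"number"}},"required":["moves"]}

```bash
mkdir -p pics
python3 - <<'E'
from cell import robot
import cv2
for n in("top","scene"):
    im=robot.read_camera(n); cv2.imwrite(f"pics/{n}0.png",im[:,:,::-1])
    m=robot.camera_model(n); print(n,m)
print(robot.observe())
E
```

```text
top {'fx': 508.7650130764575, 'fy': 508.7650130764575, 'cx': 317.1332842124469, 'cy': 242.03268150047478, 'R': array([[ 0.02542237, -0.99957802,  0.01405316],
       [-0.98345445, -0.0275296 , -0.17905156],
       [ 0.17936288, -0.00926873, -0.98373932]]), 't': array([0.05796774, 0.55196935, 1.12009118])}
scene {'fx': 507.4885336286686, 'fy': 507.4885336286686, 'cx': 320.5793926871188, 'cy': 245.09282811973057, 'R': array([[ 0.74932043, -0.66215985, -0.00795071],
       [-0.32482967, -0.35707158, -0.87577713],
       [ 0.57706548,  0.65882032, -0.4826502 ]]), 't': array([-0.37234124,  0.25935197,  0.854863  ])}
{'time': 0.1, 'qpos': array([ 1.05199154e+00,  3.42637833e-01,  1.52490545e+00, -7.22596912e-06,
        1.27539556e+00, -1.45958799e-01]), 'qvel': array([-4.79409793e-04, -1.20390083e-03, -1.64315285e-03,  3.91067513e-04,
       -1.33850416e-03,  8.25995515e-05]), 'joint_efforts': array([ 2.70729142e-03, -4.32005453e+01, -2.44695604e+01,  7.18654110e-02,
        5.25799161e-02, -4.54831240e-05]), 'tool_pos': array([0.19100377, 0.48859793, 0.19602798]), 'tool_rot': array([-3.14025977e+00, -1.88955085e-04,  2.76874865e+00]), 'contact_force': array([-0.46968452,  0.01329689, -0.31689785]), 'torque': array([-0.03069144, -0.00474537,  0.02608536]), 'grip_force': 0.0, 'opening': 0.09167623313467356}
```

View pics/top0.png

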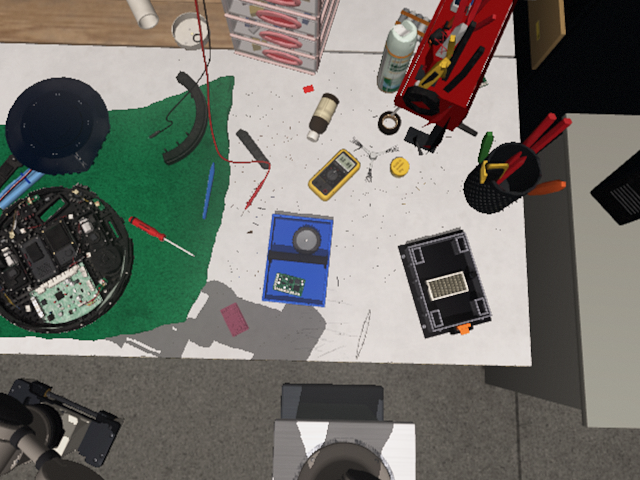

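View pics/scene0.png

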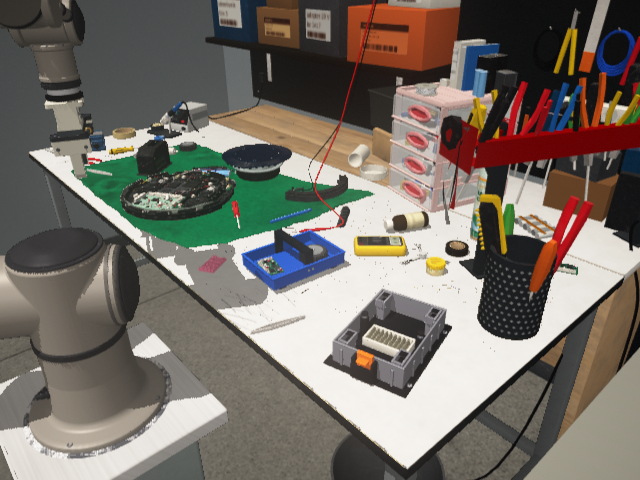

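The top view shows the blue tray at (299,258), with the green board at (290,283) and the wheel at (305,238). The dock is at (447,284), with its orange latch at (464,328). The pink board-like piece at (235,319) on the bench is the decoy. The green board at (290,283), inside the tray, is the one meant. An enlarged crop will confirm this.

Run:
```python
import cv2,numpy as np
im=cv2.imread("pics/top0.png")
a=cv2.resize(im[205:310,255:345],None,fx=4.4,fy=5.5,interpolation=cv2.INTER_CUBIC)
b=cv2.resize(im[225:345,390:500],None,fx=3.6,fy=4.8125,interpolation=cv2.INTER_CUBIC)
a=cv2.resize(im[205:315,250:350],None,fx=4,fy=4,interpolation=cv2.INTER_CUBIC)
b=cv2.resize(im[230:340,395:495],None,fx=4,fy=4,interpolation=cv2.INTER_CUBIC)
cv2.imwrite("pics/crop1.png",np.hstack([a,b]))
```

```text
(no output)
```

View pics/crop1.png

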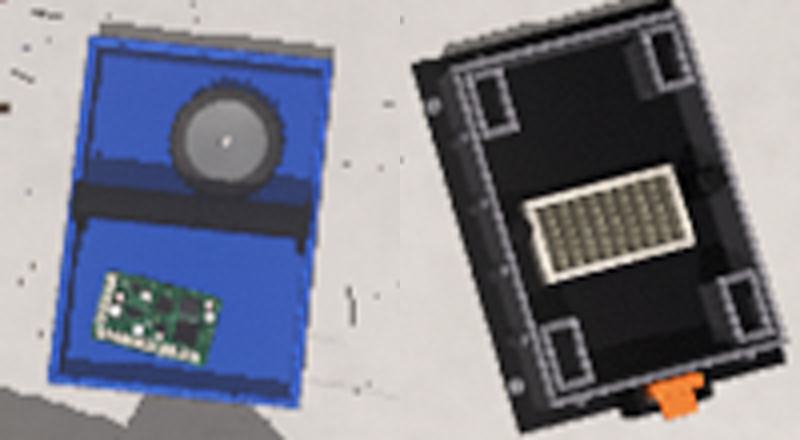

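The crop shows the blue tray on the left, with the handle bar across its middle, the green board on the near side and the wheel beyond, as described. On the right is the dock, with four sockets and the latch at the near end.

```bash
cat > h.py <<'E'
import numpy as np, cv2
from cell import robot
from scipy.spatial.transform import Rotation as Ro
def topl(m,uv,z):
    uv=np.atleast_2d(np.asarray(uv,float)); c=-m["R"].T@m["t"]
    d=np.c_[(uv[:,0]-m["cx"])/m["fx"],(uv[:,1]-m["cy"])/m["fy"],np.ones(len(uv))]@m["R"]
    z=np.broadcast_to(z,len(uv))
    return c+d*((z-c[2])/d[:,2])[:,None]
def fit(model,P):  # rigid 2D: P=R model+t -> x,y,yaw,resid(mm)
    model=np.asarray(model,float);P=np.asarray(P)[:,:2]
    a=model-model.mean(0);b=P-P.mean(0)
    th=np.arctan2((a[:,0]*b[:,1]-a[:,1]*b[:,0]).sum(),(a*b).sum())
    R=np.array([[np.cos(th),-np.sin(th)],[np.sin(th),np.cos(th)]])
    t=P.mean(0)-R@model.mean(0)
    return t,th,((P-(model@R.T+t))*1e3).round(1)
def proj(m,X):
    c=np.atleast_2d(X)@m["R"].T+m["t"]; return np.c_[c[:,0]/c[:,2]*m["fx"]+m["cx"],c[:,1]/c[:,2]*m["fy"]+m["cy"]]
# corners TL,TR,BR,BL as seen with +x up: 
RECT=[(.1,.07),(.1,-.07),(-.1,-.07),(-.1,.07)]
E
python3 - <<'E'
from h import *
m=robot.camera_model("top")
f=lambda L,x0,y0:[(x0+(u+.5)/4-.5,y0+(v+.5)/4-.5) for u,v in L]
tr=f([(92,38),(333,48),(298,407),(50,383)],250,205)
dk=f([(50,68),(280,12),(383,345),(148,403)],395,230)
print(fit(RECT,topl(m,tr,.043)))
print(fit(RECT,topl(m,dk,.05)))
so=f([(94,102),(270,58),(343,305),(170,353)],395,230)
s=[(.074,.053),(.074,-.053),(-.074,-.053),(-.074,.053)]
print(fit(s,topl(m,so,.05)))
w=f([(225,140),(158,318)],250,205);print(topl(m,w,[.035,.02]))
bar=f([(76,195),(310,228)],250,205);print(topl(m,bar,.075))
print(robot.camera_model("wrist"))
E
```

```text
(array([0.51131506, 0.1155232 ]), np.float64(-0.06482009182767796), array([[-1. , -0.8],
       [ 6.1, -1.8],
       [-2.9,  0.9],
       [-2.2,  1.7]]))
(array([ 0.46899608, -0.22794942]), np.float64(0.2715701161684712), array([[-1.4, -0.8],
       [-2.3,  0.5],
       [ 0.8,  1.1],
       [ 2.8, -0.8]]))
(array([ 0.46985649, -0.2303442 ]), np.float64(0.2758336872540936), array([[-0.5, -0.4],
       [-0.9, -0.4],
       [ 1. ,  2.2],
       [ 0.5, -1.4]]))
[[0.55781617 0.09890026 0.035     ]
 [0.45451237 0.13485921 0.02      ]]
[[0.51676141 0.18067361 0.075     ]
 [0.50173865 0.04949095 0.075     ]]
{'fx': 339.6030858993832, 'fy': 339.6030858993832, 'cx': 321.5198537021989, 'cy': 235.59562261687304, 'R': array([[ 3.63366509e-01,  9.31646273e-01,  4.31176804e-05],
       [ 9.00402825e-01, -3.51192628e-01,  2.56784912e-01],
       [ 2.39247849e-01, -9.32682139e-02, -9.66468575e-01]]), 't': array([-0.52551377, -0.03241955,  0.38840679])}
```

```bash
cat >> h.py <<'E'
def go(x,y,z,yaw,n=10,base=None):
    """print moves from the current pose to target (tool down, yaw), per call of 5 rows (end values)"""
    s=robot.observe(); p=np.array(s["tool_pos"]);r=Ro.from_euler("xyz",s["tool_rot"])
    g=np.array([x,y,z]);rg=Ro.from_euler("xyz",[np.pi,0,yaw]); rv=(rg*r.inv()).as_rotvec()
    k0,pp,rr=0,p,r
    for k in range(5,n+1,5):
        f=k/n; q=p+(g-p)*f; rq=Ro.from_rotvec(rv*f)*r
        print(rr.inv().apply(q-pp).round(4),(rr.inv()*rq).as_rotvec().round(4)); pp,rr=q,rq
E
python3 -c "
from h import *
go(.51,.12,.22,1.49)"
```

```text
[-0.2157 -0.1136 -0.0119] [-6.000e-04  3.000e-04  6.394e-01]
[-0.2408  0.0376 -0.012 ] [-6.000e-04  3.000e-04  6.394e-01]
```

>>> arm_command:
  moves:
    - [[-0.043,-0.023,-0.0024],[0,0,0.128],0.0918]
    - [[-0.086,-0.045,-0.005],[0,0,0.256],0.0918]
    - [[-0.129,-0.068,-0.007],[0,0,0.384],0.0918]
    - [[-0.172,-0.091,-0.01],[0,0,0.512],0.0918]
    - [[-0.2157,-0.1136,-0.012],[0,0,0.639],0.0918]

```text
time: 0.6
tool_pos: [0.3514, 0.303, 0.2086]
tool_rot: [-3.141, -0.0, 2.125]
contact_force: [-0.2, -0.5, -0.5]
opening: 0.0914
grip_force: 0.0
```

>>> arm_command:
  moves:
    - [[-0.048,0.0075,-0.0024],[0,0,0.128],0.0918]
    - [[-0.096,0.015,-0.005],[0,0,0.256],0.0918]
    - [[-0.144,0.0226,-0.007],[0,0,0.384],0.0918]
    - [[-0.193,0.03,-0.01],[0,0,0.512],0.0918]
    - [[-0.2408,0.0376,-0.012],[0,0,0.639],0.0918]

```text
time: 1.1
tool_pos: [0.5112, 0.1185, 0.2206]
tool_rot: [-3.141, -0.0, 1.485]
contact_force: [-0.7, 1.5, 0.0]
opening: 0.0916
grip_force: 0.0
```

Run:
```python
from h import *
im=robot.read_camera("wrist");im=robot.read_camera("wrist"); cv2.imwrite("pics/w1.png",im[:,:,::-1])
m=robot.camera_model("wrist");np.savez("w1.npz",**m)
s=robot.observe();print(s["time"],s["tool_pos"],s["tool_rot"],s["contact_force"])
```

```text
1.2 [0.51340603 0.11592343 0.22003467] [3.14050089e+00 1.35804917e-03 1.48199982e+00] [-2.0628385   0.45246755 -0.78132227]
```

View pics/w1.png

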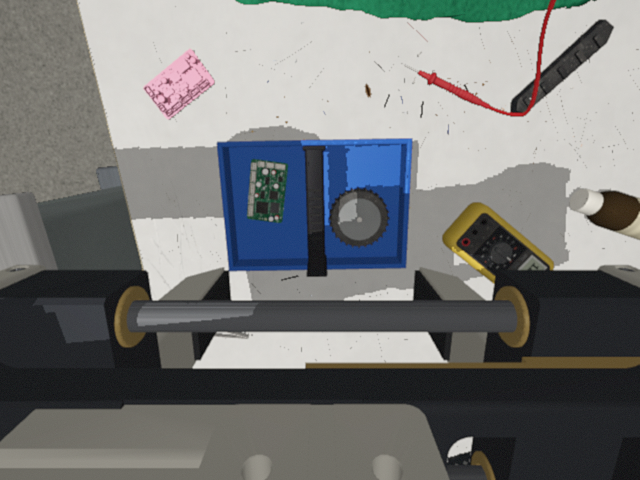

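The wrist view shows the tray rim corners at (218,142), (412,139), (407,269) and (230,271). The handle bar runs from (316,146) to (317,275). The pink decoy sits apart at (180,84).

Run:
```python
from h import *
m=dict(np.load("w1.npz"))
P=topl(m,[(218,142),(412,139),(407,269),(230,271)],.043);print(P)
print(fit([(-.1,.07),(.1,.07),(.1,-.07),(-.1,-.07)],P))
B=topl(m,[(316,147),(317,276)],.078);print(B,B.mean(0))
print(topl(m,[(358,216),(267,191)],[.036,.02]))
print(proj(m,[[.511,.1155,.078]]))
im=cv2.imread("pics/w1.png"); cv2.imwrite("pics/w1c.png",cv2.resize(im[125:285,205:425],None,fx=3.6,fy=3.6,interpolation=cv2.INTER_CUBIC))
```

```text
[[0.41366761 0.19794747 0.043     ]
 [0.61375222 0.18331804 0.043     ]
 [0.60528904 0.04078936 0.043     ]
 [0.40374911 0.05618305 0.043     ]]
(array([0.50911449, 0.11955948]), np.float64(-0.0712878799219002), array([[-0.7,  1.4],
       [-0.1,  1.1],
       [ 1.4, -1.8],
       [-0.6, -0.7]]))
[[0.5147559  0.1841918  0.078     ]
 [0.50388491 0.05517291 0.078     ]] [0.50932041 0.11968235 0.078     ]
[[0.55393642 0.10576731 0.036     ]
 [0.45371413 0.14050561 0.02      ]]
[[318.59840849 218.68336423]]
```

View pics/w1c.png

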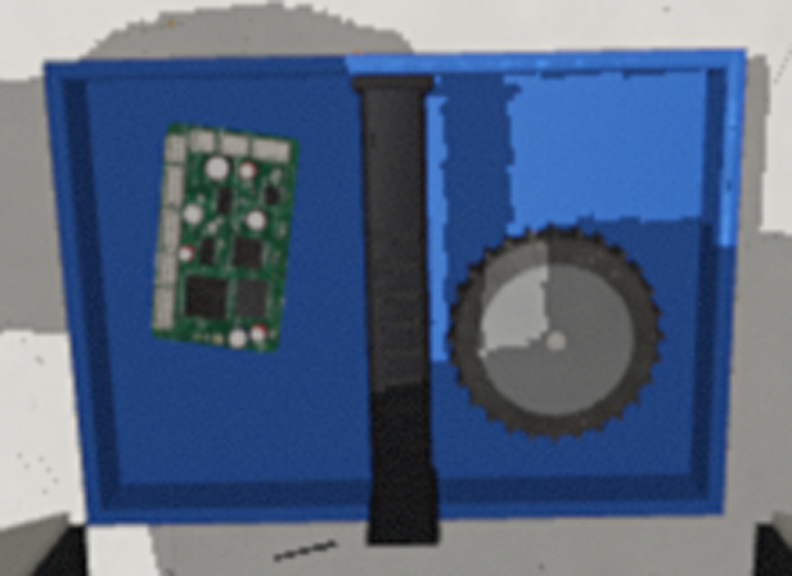

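Run:
```python
from h import *
go(.5097,.1185,.053,1.495,10)
print(robot.observe()["contact_force"],robot.observe()["tool_pos"])
```

```text
[ 0.0012 -0.0021  0.0835] [ 0.0005  0.0007 -0.0065]
[ 0.0012 -0.002   0.0835] [ 0.0005  0.0007 -0.0065]
[-2.0628385   0.45246755 -0.78132227] [0.51340603 0.11592343 0.22003467]
```

>>> arm_command:
  moves:
    - [[0,0,0.025],[0,0,0],0.0918]
    - [[0,0,0.05],[0,0,0],0.0918]
    - [[0,0,0.075],[0,0,0],0.0918]
    - [[0,0,0.09],[0,0,0],0.0918]
    - [[0,0,0.1],[0,0,0],0.0918]

```text
time: 1.7
tool_pos: [0.5089, 0.1209, 0.1191]
tool_rot: [-3.139, 0.0, 1.492]
contact_force: [-0.0, -0.3, -0.0]
opening: 0.0919
grip_force: 0.0
```

Run:
```python
from h import *
im=robot.read_camera("wrist");cv2.imwrite("pics/w2.png",im[:,:,::-1])
for k in range(2):
  s=robot.observe();print(s["time"],s["tool_pos"],s["tool_rot"],s["qvel"].round(4),s["contact_force"]);robot.read_camera("top")
go(.5097,.1185,.053,1.495,5)
```

```text
1.75 [0.50856579 0.12081064 0.11814658] [-3.13756516e+00  4.51141989e-04  1.49195428e+00] [-0.0028 -0.018  -0.0292 -0.0026  0.0542  0.0009] [-0.75348177  0.68489472 -1.56262976]
1.8 [0.50908872 0.12077445 0.11937324] [-3.13867909e+00  3.09723611e-04  1.49183299e+00] [-0.0039 -0.0249 -0.0401 -0.0005  0.0239  0.0035] [-0.0489557  -0.29316949  0.26417842]
[-0.0023  0.0001  0.0674] [-0.001   0.     -0.0033]
```

>>> arm_command:
  moves:
    - [[-0.0005,0,0.02],[0,0,0],0.0918]
    - [[-0.001,0,0.04],[0,0,-0.003],0.0918]
    - [[-0.0015,0,0.055],[0,0,-0.003],0.0918]
    - [[-0.0015,0,0.063],[0,0,-0.003],0.0918]
    - [[-0.0015,0,0.0665],[0,0,-0.003],0.0918]

```text
time: 2.35
tool_pos: [0.5104, 0.1191, 0.0543]
tool_rot: [3.141, -0.0, 1.494]
contact_force: [0.1, -0.3, 0.2]
opening: 0.092
grip_force: 0.0
```

>>> arm_command:
  moves:
    - [[0,0,0],[0,0,0],0.07]
    - [[0,0,0],[0,0,0],0.05]
    - [[0,0,0],[0,0,0],0.04]
    - [[0,0,0],[0,0,0],0.032]
    - [[0,0,0],[0,0,0],0.026]
  squeeze: 8

```text
time: 2.85
tool_pos: [0.5104, 0.1189, 0.0544]
tool_rot: [3.141, -0.0, 1.494]
contact_force: [-0.2, 0.1, -0.8]
opening: 0.0564
grip_force: 0.0
```

Run:
```python
from h import *
im=robot.read_camera("wrist");cv2.imwrite("pics/w3.png",im[:,:,::-1])
s=robot.observe();print(s["time"],s["tool_pos"],s["tool_rot"],s["contact_force"],s["opening"],s["grip_force"])
```

```text
2.9 [0.51031876 0.11894093 0.05436496] [ 3.14112563e+00 -1.58146793e-04  1.49384855e+00] [-0.78828958  0.93381811  0.15270276] 0.05260587560130216 0.0
```

View pics/w3.png

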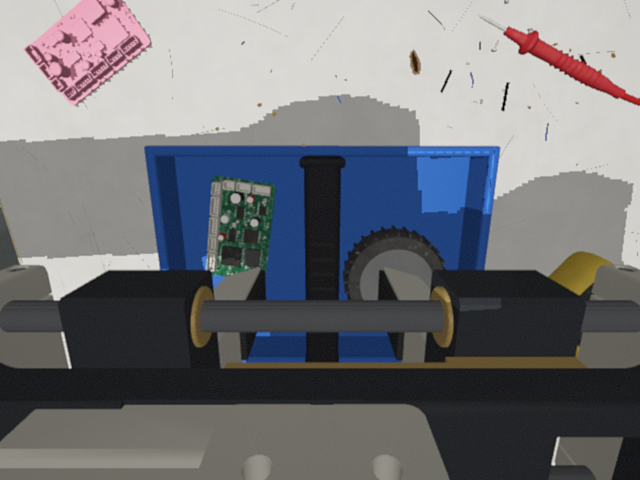

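>>> arm_command:
  moves:
    - [[0,0,0.001],[0,0,0],0.02]
    - [[0,0,0.002],[0,0,0],0.01]
    - [[0,0,0.002],[0,0,0],0.01]
    - [[0,0,0.002],[0,0,0],0.01]
    - [[0,0,0.002],[0,0,0],0.01]
  squeeze: 12

```text
time: 3.4
tool_pos: [0.5102, 0.1189, 0.0521]
tool_rot: [-3.142, -0.0, 1.494]
contact_force: [0.0, -0.2, 0.7]
opening: 0.0127
grip_force: 0.0
```

>>> arm_command:
  moves:
    - [[0,0,0],[0,0,0],0.01]
    - [[0,0,0],[0,0,0],0.01]
    - [[0,0,0],[0,0,0],0.01]
    - [[0,0,0],[0,0,0],0.01]
    - [[0,0,0],[0,0,0],0.01]
  squeeze: 45

```text
time: 3.9
tool_pos: [0.5102, 0.1189, 0.0521]
tool_rot: [3.142, -0.0, 1.494]
contact_force: [0.8, -1.2, -0.9]
opening: 0.0097
grip_force: 0.0
```

Run:
```python
from h import *
s=robot.observe();m=robot.camera_model("wrist")
im=robot.read_camera("wrist");cv2.imwrite("pics/w4.png",im[:,:,::-1])
print(s["time"],s["tool_pos"],s["tool_rot"],s["contact_force"],s["opening"],s["grip_force"])
# far rim edge: blue transition in columns
hsv=cv2.cvtColor(im,cv2.COLOR_RGB2HSV); b=((hsv[:,:,0]>100)&(hsv[:,:,0]<125)&(hsv[:,:,1]>150)).astype(np.uint8)
pts=[(u,np.argmax(b[100:250,u])+100) for u in (160,200,250,300,350,400,450,490)]
print(pts); P=topl(m,pts,.043);print(P.round(4)); k=np.polyfit(P[:,0],P[:,1],1);print(k, "yaw",k[0])
th=s["tool_rot"][2]-np.pi/2; 
R=np.array([[np.cos(th),np.sin(th)],[-np.sin(th),np.cos(th)]])
print("edge in tool-aligned frame", ((P[:,:2]-s["tool_pos"][:2])@R.T).round(4))
```

```text
3.9 [0.51020416 0.11892229 0.05213219] [ 3.14150304e+00 -1.05695676e-04  1.49376733e+00] [ 0.7583364  -1.2237383  -0.90446921] 0.009681245543520168 0.0
[(160, np.int64(147)), (200, np.int64(147)), (250, np.int64(147)), (300, np.int64(147)), (350, np.int64(147)), (400, np.int64(147)), (450, np.int64(147)), (490, np.int64(147))]
[[0.4255 0.1944 0.043 ]
 [0.4479 0.1927 0.043 ]
 [0.4758 0.1905 0.043 ]
 [0.5038 0.1884 0.043 ]
 [0.5318 0.1863 0.043 ]
 [0.5597 0.1842 0.043 ]
 [0.5877 0.182  0.043 ]
 [0.6101 0.1803 0.043 ]]
[-0.07623099  0.22682252] yaw -0.07623098911707232
edge in tool-aligned frame [[-0.0902  0.0687]
 [-0.0678  0.0687]
 [-0.0398  0.0688]
 [-0.0117  0.0688]
 [ 0.0163  0.0688]
 [ 0.0444  0.0688]
 [ 0.0724  0.0689]
 [ 0.0948  0.0689]]
```

View pics/w4.png

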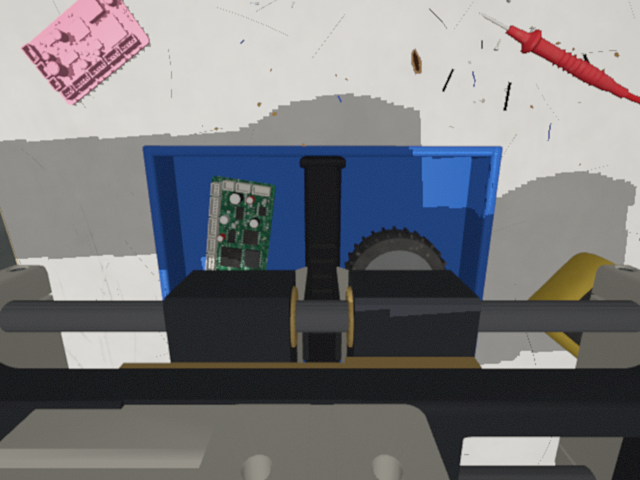

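The view shows the fingers meeting on either side of the bar at u≈305 and 340, but the reading is 9.7 mm with no grip force. I'll command a full close and compare the readings.

>>> arm_command:
  moves:
    - [[0,0,0],[0,0,0],0.006]
    - [[0,0,0],[0,0,0],0.004]
    - [[0,0,0],[0,0,0],0.002]
    - [[0,0,0],[0,0,0],0.0]
    - [[0,0,0],[0,0,0],0.0]
  squeeze: 15

```text
time: 4.45
tool_pos: [0.5102, 0.1189, 0.0521]
tool_rot: [3.142, -0.0, 1.494]
contact_force: [-0.1, -0.2, -0.5]
opening: 0.0007
grip_force: 0.0
```

Run:
```python
from h import *
s=robot.observe();m=robot.camera_model("wrist")
im=robot.read_camera("wrist");cv2.imwrite("pics/w5.png",im[:,:,::-1])
print(s["time"],s["tool_pos"],s["tool_rot"],s["contact_force"],s["torque"],s["opening"],s["grip_force"])
R=Ro.from_euler("xyz",s["tool_rot"]);p=s["tool_pos"]
for z in(0,-.019,-.06,-.09):
  print(z,proj(m,[p+R.apply([.009,y,z]) for y in(-.009,-.005,.005,.009)]).round(0).tolist())
im4=cv2.imread("pics/w4.png");print("diff",(cv2.absdiff(im4,cv2.imread("pics/w5.png")).max(2)>40).sum())
```

```text
4.45 [0.51016892 0.11893247 0.05211694] [ 3.14157024e+00 -7.83558879e-05  1.49385705e+00] [-0.06910172 -0.18533716 -0.52945258] [-0.08903466  0.0278949  -0.00165713] 0.0006937593233745571 0.0
0 [[305.0, 254.0], [312.0, 254.0], [329.0, 254.0], [336.0, 254.0]]
-0.019 [[304.0, 265.0], [311.0, 265.0], [330.0, 265.0], [338.0, 265.0]]
-0.06 [[298.0, 299.0], [308.0, 299.0], [333.0, 299.0], [342.0, 299.0]]
-0.09 [[292.0, 339.0], [305.0, 339.0], [336.0, 339.0], [348.0, 339.0]]
diff 5192
```

Run:
```python
import cv2,numpy as np
f=lambda n:cv2.resize(cv2.imread(f"pics/{n}.png")[230:380,255:395],None,fx=2.85,fy=3.9,interpolation=cv2.INTER_CUBIC)
cv2.imwrite("pics/w5c.png",np.hstack([f("w4"),f("w5")])[:, :800])
```

```text
(no output)
```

View pics/w5c.png

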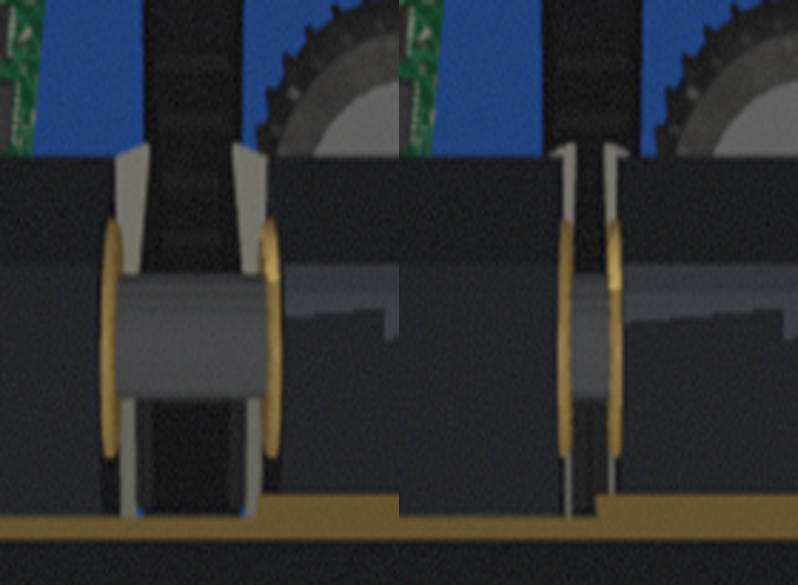

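The right half shows the closed fingers standing above the bar, so the true finger ends are about 25 mm higher than `tool_pos` says. I'll find the bar's top by touching it gently with the closed fingers.

>>> arm_command:
  moves:
    - [[0,0,0.0005],[0,0,0],0.0]
    - [[0,0,0.001],[0,0,0],0.0]
    - [[0,0,0.0015],[0,0,0],0.0]
    - [[0,0,0.002],[0,0,0],0.0]
    - [[0,0,0.002],[0,0,0],0.0]

```text
time: 5.0
tool_pos: [0.5101, 0.1189, 0.05]
tool_rot: [-3.141, -0.0, 1.494]
contact_force: [-0.1, 0.1, -0.5]
opening: 0.0005
grip_force: 0.0
```

>>> arm_command:
  moves:
    - [[0,0,0.0005],[0,0,0],0.0]
    - [[0,0,0.001],[0,0,0],0.0]
    - [[0,0,0.0015],[0,0,0],0.0]
    - [[0,0,0.002],[0,0,0],0.0]
    - [[0,0,0.002],[0,0,0],0.0]

```text
time: 5.5
tool_pos: [0.5102, 0.1189, 0.0482]
tool_rot: [3.141, -0.0, 1.494]
contact_force: [-0.8, 0.0, 1.2]
opening: 0.0004
grip_force: 0.6
```

>>> arm_command:
  moves:
    - [[0,0,0.0005],[0,0,0],0.0]
    - [[0,0,0.001],[0,0,0],0.0]
    - [[0,0,0.0015],[0,0,0],0.0]
    - [[0,0,0.002],[0,0,0],0.0]
    - [[0,0,0.002],[0,0,0],0.0]

```text
time: 6.0
tool_pos: [0.5103, 0.1189, 0.0481]
tool_rot: [3.14, -0.0, 1.494]
contact_force: [-6.1, -1.3, 17.6]
opening: 0.0004
grip_force: 9.0
```

>>> arm_command:
  moves:
    - [[0,0,-0.003],[0,0,0],0.0]
    - [[0,0,-0.006],[0,0,0],0.0]
    - [[0,0,-0.006],[0,0,0],0.07]
    - [[0,0,-0.006],[0,0,0],0.07]
    - [[0,0,-0.006],[0,0,0],0.07]

```text
time: 6.5
tool_pos: [0.51, 0.1189, 0.0518]
tool_rot: [-3.141, 0.0, 1.494]
contact_force: [0.1, 0.1, -0.6]
opening: 0.0202
grip_force: 0.0
```

>>> arm_command:
  moves:
    - [[0,0,0],[0,0,0],0.07]
    - [[0,0,0],[0,0,0],0.07]
    - [[0,0,0],[0,0,0],0.07]
    - [[0,0,0],[0,0,0],0.07]
    - [[0,0,0],[0,0,0],0.07]

```text
time: 7.0
tool_pos: [0.5102, 0.1189, 0.0521]
tool_rot: [3.142, -0.0, 1.494]
contact_force: [-1.0, -0.1, 0.6]
opening: 0.0599
grip_force: 0.0
```

>>> arm_command:
  moves:
    - [[0,0,0.005],[0,0,0],0.07]
    - [[0,0,0.01],[0,0,0],0.07]
    - [[0,0,0.014],[0,0,0],0.07]
    - [[0,0,0.018],[0,0,0],0.07]
    - [[0,0,0.018],[0,0,0],0.07]

```text
time: 7.5
tool_pos: [0.5097, 0.1189, 0.0334]
tool_rot: [-3.14, 0.0, 1.494]
contact_force: [-0.7, 0.4, 0.1]
opening: 0.0701
grip_force: 0.0
```

>>> arm_command:
  moves:
    - [[0,0,0.003],[0,0,0],0.06]
    - [[0,0,0.006],[0,0,0],0.05]
    - [[0,0,0.008],[0,0,0],0.04]
    - [[0,0,0.0095],[0,0,0],0.03]
    - [[0,0,0.0095],[0,0,0],0.026]

```text
time: 8.0
tool_pos: [0.5101, 0.1189, 0.0244]
tool_rot: [-3.141, -0.0, 1.494]
contact_force: [-0.6, -1.0, 0.4]
opening: 0.0346
grip_force: 0.0
```

>>> arm_command:
  moves:
    - [[0,0,0],[0,0,0],0.024]
    - [[0,0,0],[0,0,0],0.024]
    - [[0,0,0],[0,0,0],0.022]
    - [[0,0,0],[0,0,0],0.02]
    - [[0,0,0],[0,0,0],0.018]
  squeeze: 8

```text
time: 8.5
tool_pos: [0.5102, 0.1189, 0.0247]
tool_rot: [3.141, -0.0, 1.494]
contact_force: [1.4, -1.7, 0.2]
opening: 0.0188
grip_force: 0.9
```

>>> arm_command:
  moves:
    - [[0,0,0],[0,0,0],0.01]
    - [[0,0,0],[0,0,0],0.01]
    - [[0,0,0],[0,0,0],0.01]
    - [[0,0,0],[0,0,0],0.01]
    - [[0,0,0],[0,0,0],0.01]
  squeeze: 15

```text
time: 9.0
tool_pos: [0.5104, 0.1189, 0.0247]
tool_rot: [3.141, -0.0, 1.494]
contact_force: [1.1, 0.0, -0.9]
opening: 0.0179
grip_force: 15.0
```

Run:
```python
from h import *
s=robot.observe();m=robot.camera_model("wrist")
im=robot.read_camera("wrist");cv2.imwrite("pics/w6.png",im[:,:,::-1]);np.savez("w6.npz",**m,p=s["tool_pos"],r=s["tool_rot"])
hsv=cv2.cvtColor(im,cv2.COLOR_RGB2HSV); b=((hsv[:,:,0]>100)&(hsv[:,:,0]<125)&(hsv[:,:,1]>130)).astype(np.uint8)
for u in (150,200,300,400,490): c=b[:,u];print(u,np.argmax(c[60:300])+60,end="; ")
for v in (160,180,200,220): c=np.flatnonzero(b[v]);print(v,c.min(),c.max())
th=s["tool_rot"][2]-np.pi/2;R=np.array([[np.cos(th),np.sin(th)],[-np.sin(th),np.cos(th)]])
L=[];
for v in(160,180,200,220):
  c=np.flatnonzero(b[v]);L+=[(c.min()-.5,v),(c.max()+.5,v)]
for u in (150,200,300,400,490): L.append((u,np.argmax(b[60:300,u])+59.5))
print(((topl(m,L,.043)[:,:2]-s["tool_pos"][:2])@R.T*1e3).round(1).tolist())
go(.469,-.229,.12,1.845,10)
```

```text
150 146; 200 146; 300 147; 400 147; 490 147; 160 115 528
180 118 524
200 121 522
220 124 518
[[-100.5, 62.7], [101.2, 62.9], [-100.5, 53.0], [100.8, 53.2], [-100.5, 43.1], [101.3, 43.2], [-100.5, 32.8], [100.8, 33.0], [-82.3, 69.5], [-58.2, 69.6], [-10.0, 69.1], [38.2, 69.2], [81.7, 69.2]]
[-0.175  -0.0072 -0.0477] [ 0.0002 -0.     -0.1756]
[-0.1711 -0.0377 -0.0477] [ 0.0002 -0.     -0.1756]
```

>>> arm_command:
  moves:
    - [[0,0,0],[0,0,0],0.03]
    - [[0,0,0],[0,0,0],0.045]
    - [[0,0,0],[0,0,0],0.06]
    - [[0,0,-0.01],[0,0,0],0.0918]
    - [[0,0,-0.04],[0,0,0],0.0918]

```text
time: 9.55
tool_pos: [0.5081, 0.1187, 0.0633]
tool_rot: [-3.136, 0.001, 1.494]
contact_force: [-0.1, -1.2, 0.0]
opening: 0.053
grip_force: 0.0
```

>>> arm_command:
  moves:
    - [[0,0,-0.03],[0,0,0],0.0918]
    - [[-0.035,-0.001,-0.055],[0,0,-0.04],0.0918]
    - [[-0.08,-0.003,-0.055],[0,0,-0.09],0.0918]
    - [[-0.125,-0.005,-0.055],[0,0,-0.13],0.0918]
    - [[-0.175,-0.007,-0.055],[0,0,-0.176],0.0918]

```text
time: 10.05
tool_pos: [0.4896, -0.0561, 0.1208]
tool_rot: [3.14, 0.0, 1.673]
contact_force: [0.9, -0.0, 0.3]
opening: 0.0905
grip_force: 0.0
```

>>> arm_command:
  moves:
    - [[-0.05,-0.01,0],[0,0,-0.05],0.0918]
    - [[-0.095,-0.02,0],[0,0,-0.1],0.0918]
    - [[-0.135,-0.03,0],[0,0,-0.14],0.0918]
    - [[-0.16,-0.036,0],[0,0,-0.165],0.0918]
    - [[-0.171,-0.038,0],[0,0,-0.176],0.0918]

```text
time: 10.55
tool_pos: [0.4684, -0.2313, 0.1203]
tool_rot: [3.141, 0.001, 1.844]
contact_force: [-0.2, 0.4, 0.3]
opening: 0.0913
grip_force: 0.0
```

>>> arm_command:
  moves:
    - [[0,0,0],[0,0,0],0.0918]
    - [[0,0,0],[0,0,0],0.0918]
    - [[0,0,0],[0,0,0],0.0918]
    - [[0,0,0],[0,0,0],0.0918]
    - [[0,0,0],[0,0,0],0.0918]

```text
time: 11.05
tool_pos: [0.4691, -0.228, 0.1197]
tool_rot: [3.142, -0.0, 1.847]
contact_force: [-1.0, 0.7, 0.2]
opening: 0.0917
grip_force: 0.0
```

Run:
```python
from h import *
s=robot.observe();m=robot.camera_model("wrist")
im=robot.read_camera("wrist");cv2.imwrite("pics/d1.png",im[:,:,::-1]);np.savez("d1.npz",**m,p=s["tool_pos"],r=s["tool_rot"])
print(s["time"],s["tool_pos"],s["tool_rot"],s["qvel"].round(4))
for x,y in [(.1,.07),(.1,-.07),(-.1,-.07),(-.1,.07)]:
  c,d=np.cos(.274),np.sin(.274);print(proj(m,[[.4695+c*x-d*y,-.229+d*x+c*y,.05]]))
```

```text
11.05 [ 0.46907173 -0.22800182  0.11966399] [ 3.14150134e+00 -1.62460047e-04  1.84709142e+00] [-0.0063  0.0023 -0.0025  0.0003 -0.0002 -0.0021]
[[457.42094935 146.7334108 ]]
[[439.79448525 319.23813698]]
[[201.27086238 318.61412189]]
[[184.56196699 145.83231275]]
```

Run:
```python
import cv2,numpy as np
im=cv2.imread("pics/d1.png")
f=lambda u:cv2.resize(im[130:260,u:u+100],None,fx=4,fy=4,interpolation=cv2.INTER_CUBIC)
o=np.hstack([f(170),f(375)]); 
cv2.imwrite("pics/d1c.png",cv2.convertScaleAbs(o,alpha=1.5,beta=10))
```

```text
(no output)
```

View pics/d1c.png

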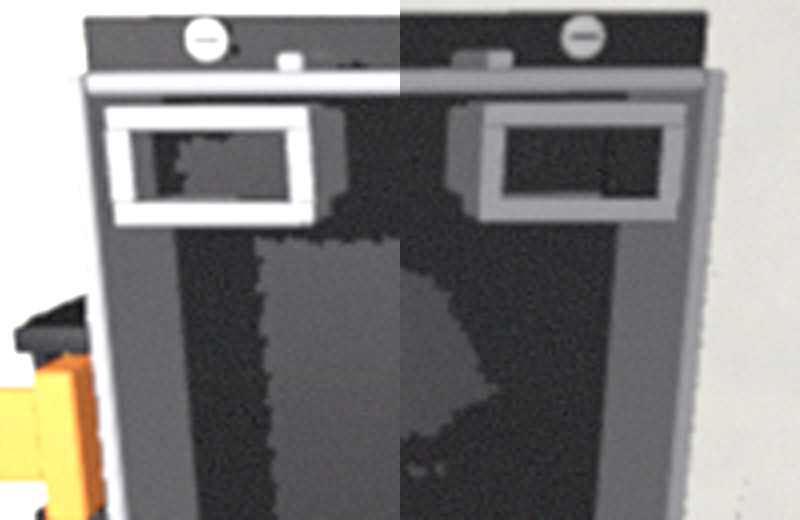

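The enlarged dock view shows the +y rim, with outer corners at crop (84,71) and (722,70), which are full-image (191,147.5) and (455.5,147.5). The two mouths start at full-image u≈203 and 401, and the black lips lie on their +x side. Next I'll refine the edges with code.

Run:
```python
from h import *
d=dict(np.load("d1.npz"));m=d;p,r=d["p"],d["r"]
g=cv2.cvtColor(cv2.imread("pics/d1.png"),cv2.COLOR_BGR2GRAY).astype(float)
print("leftrow155",g[155,184:202].astype(int));print("row165",g[165,184:202].astype(int));print("rightrow155",g[155,448:462].astype(int));print("row 175",g[175,448:462].astype(int))
print("col260",g[140:160,260].astype(int),"col400",g[140:160,400].astype(int))
th=r[2]-np.pi/2;R=np.array([[np.cos(th),np.sin(th)],[-np.sin(th),np.cos(th)]])
T=lambda L:((topl(m,L,.05)[:,:2]-p[:2])@R.T*1e3).round(1)
def edge(u):
  c=g[142:156,u];k=np.abs(np.diff(c));i=k.argmax();w=k[max(0,i-1):i+2];return 142+i+.5+((w*np.arange(-1,2)).sum()/w.sum() if len(w)==3 else 0)
us=[200,215,250,270,290,320,350,380,395,410,440];print([(u,round(edge(u),2)) for u in us])
print("rim +y",T([(u,edge(u)) for u in us]).tolist())
print("mouth -x edges",T([(202.9,165),(400.9,165)]).tolist(),"mouth y edges",T([(222,161.9),(222,179.8),(420,161.9),(420,179.2)]).tolist())
```

```text
leftrow155 [217 213 187 168 167 168 138  92  62  58  60  59  57  55  56  58  55  53]
row165 [214 216 211 186 167 167 167 138  92  61  55  64 114 168 174 171 172 167]
rightrow155 [ 62  60  68  86  99  97  95 108 139 144 144 142 144 142]
row 175 [ 64  83  95 100  95 105 138 144 142 142 143 143 141 143]
col260 [ 59  61  60  58  59  51  34  77 145 166 165 158 136  83  33  17  27  21
  26  31] col400 [ 29  29  60  94 103 100  94  87  93  98  96  93  79  42  27  56  96 103
  99 101]
[(200, np.float64(147.65)), (215, np.float64(153.12)), (250, np.float64(152.74)), (270, np.float64(147.37)), (290, np.float64(147.34)), (320, np.float64(152.68)), (350, np.float64(152.66)), (380, np.float64(146.74)), (395, np.float64(152.52)), (410, np.float64(152.53)), (440, np.float64(146.46))]
rim +y [[-88.5, 67.9], [-77.8, 64.0], [-52.0, 64.3], [-37.2, 68.1], [-22.5, 68.2], [-0.5, 64.4], [21.6, 64.4], [43.5, 68.6], [54.7, 64.5], [65.8, 64.5], [87.5, 68.9]]
mouth -x edges [[-87.5, 55.4], [59.6, 55.5]] mouth y edges [[-73.1, 57.7], [-74.1, 44.5], [73.7, 57.8], [74.6, 45.1]]
```

```bash
python3 -c "
from h import *
go(.5102,.1189,.12,1.494,10)"
```

```text
[ 1.614e-01  6.710e-02 -1.000e-04] [ 0.000e+00 -1.000e-04  1.764e-01]
[ 0.1706  0.0377 -0.0002] [ 0.000e+00 -1.000e-04  1.764e-01]
```

>>> arm_command:
  moves:
    - [[0.025,0.01,0],[0,0,0.03],0.08]
    - [[0.06,0.024,0],[0,0,0.07],0.08]
    - [[0.095,0.04,0],[0,0,0.105],0.08]
    - [[0.13,0.054,0],[0,0,0.14],0.08]
    - [[0.1614,0.0671,0],[0,0,0.1764],0.08]

```text
time: 11.6
tool_pos: [0.4895, -0.0534, 0.1197]
tool_rot: [3.141, -0.0, 1.668]
contact_force: [-0.4, 0.3, -0.2]
opening: 0.0798
grip_force: 0.0
```

>>> arm_command:
  moves:
    - [[0.04,0.009,0],[0,0,0.045],0.08]
    - [[0.085,0.019,0],[0,0,0.09],0.08]
    - [[0.125,0.028,0],[0,0,0.13],0.08]
    - [[0.155,0.034,0],[0,0,0.16],0.08]
    - [[0.1706,0.0377,0],[0,0,0.1764],0.08]

```text
time: 12.1
tool_pos: [0.5101, 0.121, 0.1196]
tool_rot: [3.142, -0.001, 1.495]
contact_force: [0.7, -0.4, 0.9]
opening: 0.0797
grip_force: 0.0
```

>>> arm_command:
  moves:
    - [[0,0,0],[0,0,0],0.08]
    - [[0,0,0],[0,0,0],0.07]
    - [[0,0,0.01],[0,0,0],0.07]
    - [[0,0,0.02],[0,0,0],0.07]
    - [[0,0,0.02],[0,0,0],0.07]

```text
time: 12.6
tool_pos: [0.509, 0.1172, 0.0977]
tool_rot: [-3.138, 0.001, 1.492]
contact_force: [-0.0, -0.3, -0.5]
opening: 0.07
grip_force: 0.0
```

```bash
python3 -c "
from h import *
s=robot.observe();print(s['tool_pos'],s['tool_rot'],s['time'])
go(.5102,.1189,.0247,1.494,5)"
```

```text
[0.50901471 0.11721625 0.09769665] [-3.13799282e+00  5.67238460e-04  1.49183291e+00] 12.6
[0.0018 0.0013 0.073 ] [-0.0036  0.0006 -0.0022]
```

>>> arm_command:
  moves:
    - [[0,0,0.02],[0,0,0],0.07]
    - [[0,0,0.04],[0,0,0],0.07]
    - [[0,0,0.058],[0,0,0],0.07]
    - [[0,0,0.069],[0,0,0],0.07]
    - [[0,0,0.0745],[0,0,0],0.065]

```text
time: 13.1
tool_pos: [0.5098, 0.1178, 0.0241]
tool_rot: [-3.14, 0.0, 1.492]
contact_force: [-0.3, 0.6, 0.2]
opening: 0.0663
grip_force: 0.0
```

>>> arm_command:
  moves:
    - [[0,0,0],[0,0,0],0.05]
    - [[0,0,0],[0,0,0],0.045]
    - [[0,0,0],[0,0,0],0.04]
    - [[0,0,0],[0,0,0],0.035]
    - [[0,0,0],[0,0,0],0.03]
  squeeze: 8

```text
time: 13.6
tool_pos: [0.5106, 0.1182, 0.0256]
tool_rot: [3.141, -0.0, 1.493]
contact_force: [0.3, 0.9, 0.3]
opening: 0.0321
grip_force: 0.0
```

```bash
python3 -c "
from h import *
s=robot.observe();print(s['tool_pos'],s['tool_rot'],s['time'])
go(.5102,.1189,.0247,1.494,5)"
```

```text
[0.51056586 0.11820686 0.02557425] [ 3.14071356e+00 -2.22961384e-04  1.49309704e+00] 13.6
[ 0.0007 -0.0004  0.0009] [ 0.0009 -0.0002 -0.0009]
```

>>> arm_command:
  moves:
    - [[0.0005,-0.0004,0.0009],[0,0,-0.0009],0.025]
    - [[0.0005,-0.0004,0.0009],[0,0,-0.0009],0.022]
    - [[0.0005,-0.0004,0.0009],[0,0,-0.0009],0.018]
    - [[0.0005,-0.0004,0.0009],[0,0,-0.0009],0.014]
    - [[0.0005,-0.0004,0.0009],[0,0,-0.0009],0.01]

```text
time: 14.1
tool_pos: [0.51, 0.1187, 0.0242]
tool_rot: [3.141, -0.0, 1.494]
contact_force: [0.2, 0.7, 0.1]
opening: 0.0183
grip_force: 8.0
```

>>> arm_command:
  moves:
    - [[0,0,0],[0,0,0],0.01]
    - [[0,0,0],[0,0,0],0.01]
    - [[0,0,0],[0,0,0],0.01]
    - [[0,0,0],[0,0,0],0.01]
    - [[0,0,0],[0,0,0],0.01]
  squeeze: 50

```text
time: 14.6
tool_pos: [0.51, 0.1187, 0.0242]
tool_rot: [3.141, -0.0, 1.494]
contact_force: [0.1, -0.5, -0.8]
opening: 0.0172
grip_force: 50.0
```

>>> arm_command:
  moves:
    - [[0,0,-0.004],[0,0,0],0.01]
    - [[0,0,-0.01],[0,0,0],0.01]
    - [[0,0,-0.018],[0,0,0],0.01]
    - [[0,0,-0.026],[0,0,0],0.01]
    - [[0,0,-0.03],[0,0,0],0.01]

```text
time: 15.1
tool_pos: [0.5105, 0.1187, 0.0554]
tool_rot: [3.14, -0.0, 1.494]
contact_force: [-0.9, -0.0, -4.4]
opening: 0.0175
grip_force: 50.0
```

```bash
cat >> h.py <<'E'
def inhand(name):
    s=robot.observe();m=robot.camera_model("wrist")
    im=robot.read_camera("wrist");cv2.imwrite(f"pics/{name}.png",im[:,:,::-1])
    hsv=cv2.cvtColor(im,cv2.COLOR_RGB2HSV); b=((hsv[:,:,0]>100)&(hsv[:,:,0]<125)&(hsv[:,:,1]>130)).astype(np.uint8)
    th=s["tool_rot"][2]-np.pi/2;R=np.array([[np.cos(th),np.sin(th)],[-np.sin(th),np.cos(th)]])
    L=[]
    for v in(160,190,220): c=np.flatnonzero(b[v]);L+=[(c.min()-.5,v),(c.max()+.5,v)]
    for u in (150,200,260,400,450,490): L.append((u,np.argmax(b[60:300,u])+59.5))
    print(((topl(m,L,s["tool_pos"][2]+.0183)[:,:2]-s["tool_pos"][:2])@R.T*1e3).round(1).tolist())
    print(np.round(L,1).tolist())
    print(s["time"],s["tool_pos"],s["tool_rot"],s["contact_force"],s["torque"],s["opening"],s["grip_force"])
E
python3 -c "
from h import *
inhand('w7');go(.4606,-.2314,.115,1.8526,10)"
```

```text
[[-100.5, 62.7], [101.3, 62.8], [-100.7, 48.1], [101.6, 48.2], [-100.5, 32.8], [101.4, 32.9], [-82.3, 69.5], [-58.2, 69.5], [-29.3, 69.6], [38.2, 69.6], [62.3, 69.6], [81.6, 69.7]]
[[114.5, 160.0], [528.5, 160.0], [118.5, 190.0], [524.5, 190.0], [123.5, 220.0], [519.5, 220.0], [150.0, 145.5], [200.0, 145.5], [260.0, 145.5], [400.0, 145.5], [450.0, 145.5], [490.0, 145.5]]
15.1 [0.51046082 0.11873513 0.05541616] [ 3.14005525e+00 -3.36238135e-04  1.49392411e+00] [-0.88472239 -0.03494372 -4.4248416 ] [-0.05983588  0.05980637 -0.01067254] 0.017487722829124242 49.99867022037506
[-0.1765 -0.0115 -0.0297] [ 0.0011 -0.     -0.1793]
[-0.1716 -0.0428 -0.0297] [ 0.0011 -0.     -0.1793]
```

>>> arm_command:
  moves:
    - [[-0.005,0,-0.01],[0,0,-0.005],0.01]
    - [[-0.018,-0.001,-0.022],[0,0,-0.02],0.01]
    - [[-0.038,-0.002,-0.034],[0,0,-0.04],0.01]
    - [[-0.064,-0.003,-0.042],[0,0,-0.066],0.01]
    - [[-0.092,-0.005,-0.046],[0.001,0,-0.095],0.01]

```text
time: 15.65
tool_pos: [0.4981, 0.0264, 0.1015]
tool_rot: [3.141, 0.0, 1.591]
contact_force: [0.4, 0.3, -4.8]
opening: 0.0175
grip_force: 50.0
```

```bash
python3 -c "
from h import *
go(.4605,-.2316,.10,1.8526,10)"
```

```text
[-0.1286 -0.0214  0.0007] [ 3.000e-04  1.000e-04 -1.307e-01]
[-0.1247 -0.038   0.0007] [ 3.000e-04  1.000e-04 -1.307e-01]
```

>>> arm_command:
  moves:
    - [[-0.028,-0.004,0],[0,0,-0.028],0.01]
    - [[-0.056,-0.009,0],[0,0,-0.057],0.01]
    - [[-0.084,-0.013,0],[0,0,-0.085],0.01]
    - [[-0.108,-0.018,0],[0,0,-0.11],0.01]
    - [[-0.1286,-0.0214,0],[0,0,-0.1307],0.01]

```text
time: 16.15
tool_pos: [0.4782, -0.1032, 0.1007]
tool_rot: [-3.14, -0.0, 1.72]
contact_force: [-0.5, -0.4, -4.2]
opening: 0.0172
grip_force: 50.0
```

>>> arm_command:
  moves:
    - [[-0.028,-0.008,0],[0,0,-0.028],0.01]
    - [[-0.056,-0.016,0],[0,0,-0.057],0.01]
    - [[-0.082,-0.024,0],[0,0,-0.084],0.01]
    - [[-0.106,-0.032,0],[0,0,-0.11],0.01]
    - [[-0.12,-0.0365,0],[0,0,-0.126],0.01]

```text
time: 16.65
tool_pos: [0.4598, -0.2279, 0.1007]
tool_rot: [-3.141, 0.0, 1.845]
contact_force: [0.9, -0.3, -3.4]
opening: 0.0177
grip_force: 50.0
```

>>> arm_command:
  moves:
    - [[-0.003,-0.001,0],[0,0,-0.003],0.01]
    - [[-0.0047,-0.0015,0],[0,0,-0.0047],0.01]
    - [[-0.0047,-0.0015,0],[0,0,-0.0047],0.01]
    - [[-0.0047,-0.0015,0],[0,0,-0.0047],0.01]
    - [[-0.0047,-0.0015,0],[0,0,-0.0047],0.01]

```text
time: 17.15
tool_pos: [0.4605, -0.2299, 0.1003]
tool_rot: [-3.141, -0.001, 1.851]
contact_force: [-0.3, -1.1, -4.5]
opening: 0.0175
grip_force: 50.0
```

```bash
python3 -c "
from h import *
inhand('w8');go(.4605,-.2316,.082,1.8526,5);cv2.imwrite('pics/top2.png',robot.read_camera('top')[:,:,::-1])"
```

```text
[[-100.8, 62.5], [101.5, 62.7], [-100.6, 47.9], [101.3, 48.1], [-100.3, 32.6], [101.6, 32.8], [-82.1, 69.4], [-58.0, 69.9], [-29.0, 69.9], [38.4, 70.4], [62.5, 70.4], [81.8, 69.5]]
[[113.5, 160.0], [528.5, 160.0], [118.5, 190.0], [523.5, 190.0], [123.5, 220.0], [519.5, 220.0], [150.0, 145.5], [200.0, 144.5], [260.0, 144.5], [400.0, 143.5], [450.0, 143.5], [490.0, 145.5]]
17.15 [ 0.46047041 -0.22992658  0.10028159] [-3.14066732e+00 -5.40931277e-04  1.85123171e+00] [-0.29408063 -1.10787449 -4.45847198] [-0.04709493  0.0962046   0.0147809 ] 0.017466327137907973 49.99877214431763
[-0.0015 -0.0004  0.0183] [-0.0009 -0.0005 -0.0014]
```

>>> arm_command:
  moves:
    - [[-0.0005,-0.0001,0.005],[0,0,-0.0014],0.01]
    - [[-0.001,-0.0002,0.01],[0,0,-0.0014],0.01]
    - [[-0.0015,-0.0004,0.015],[0,0,-0.0014],0.01]
    - [[-0.0015,-0.0004,0.018],[0,0,-0.0014],0.01]
    - [[-0.0015,-0.0004,0.018],[0,0,-0.0014],0.01]

```text
time: 17.75
tool_pos: [0.46, -0.232, 0.0815]
tool_rot: [-3.14, -0.001, 1.852]
contact_force: [0.3, -0.7, -4.6]
opening: 0.0172
grip_force: 50.0
```

>>> arm_command:
  moves:
    - [[0,0,0],[0,0,0],0.01]
    - [[0,0,0],[0,0,0],0.01]
    - [[0,0,0],[0,0,0],0.01]
    - [[0,0,0],[0,0,0],0.01]
    - [[0,0,0],[0,0,0],0.01]

```text
time: 18.25
tool_pos: [0.4604, -0.2322, 0.0823]
tool_rot: [-3.141, -0.0, 1.852]
contact_force: [0.0, -0.6, -4.7]
opening: 0.0177
grip_force: 50.0
```

```bash
python3 -c "
from h import *
s=robot.observe();print(s['time'],s['tool_pos'],s['tool_rot'],s['contact_force']);go(.4605,-.2316,.0727,1.8526,5);
im=robot.read_camera('top')[:,:,::-1];cv2.imwrite('pics/top3.png',im);im=robot.read_camera('scene')[:,:,::-1];cv2.imwrite('pics/scene3.png',im)"
```

```text
18.25 [ 0.46041666 -0.23224796  0.08233666] [-3.14088381e+00 -2.03441097e-04  1.85166531e+00] [ 0.01818164 -0.55592055 -4.70701005]
[0.0006 0.0003 0.0096] [-0.0007 -0.0002 -0.0009]
```

>>> arm_command:
  moves:
    - [[0.0003,0.0001,0.001],[0,0,-0.0009],0.01]
    - [[0.0006,0.0003,0.002],[-0.0007,0,-0.0009],0.01]
    - [[0.0006,0.0003,0.003],[-0.0007,0,-0.0009],0.01]
    - [[0.0006,0.0003,0.0045],[-0.0007,0,-0.0009],0.01]
    - [[0.0006,0.0003,0.006],[-0.0007,0,-0.0009],0.01]

```text
time: 18.85
tool_pos: [0.4605, -0.2316, 0.076]
tool_rot: [-3.141, -0.0, 1.853]
contact_force: [-0.3, -0.6, -5.3]
opening: 0.0177
grip_force: 50.0
```

>>> arm_command:
  moves:
    - [[0,0,0.0007],[0,0,0],0.01]
    - [[0,0,0.0014],[0,0,0],0.01]
    - [[0,0,0.002],[0,0,0],0.01]
    - [[0,0,0.0025],[0,0,0],0.01]
    - [[0,0,0.0025],[0,0,0],0.01]

```text
time: 19.35
tool_pos: [0.4606, -0.2317, 0.0742]
tool_rot: [3.141, 0.0, 1.853]
contact_force: [-0.7, 0.5, 0.3]
opening: 0.0178
grip_force: 50.0
```

>>> arm_command:
  moves:
    - [[0,0,0.0005],[0,0,0],0.01]
    - [[0,0,0.001],[0,0,0],0.01]
    - [[0,0,0.0015],[0,0,0],0.01]
    - [[0,0,0.0015],[0,0,0],0.01]
    - [[0,0,0.0015],[0,0,0],0.01]

```text
time: 19.85
tool_pos: [0.4608, -0.2317, 0.0739]
tool_rot: [3.141, 0.001, 1.853]
contact_force: [-4.5, 3.4, 12.3]
opening: 0.0174
grip_force: 50.0
```

Run:
```python
from h import *
s=robot.observe();print(s['contact_force'],s['torque'],s['tool_rot'],s['joint_efforts'].round(2))
a=cv2.imread('pics/top3.png')[230:345,390:500];a=cv2.resize(a,None,fx=5,fy=5,interpolation=cv2.INTER_CUBIC)
cv2.imwrite('pics/top3c.png',a)
```

```text
[-4.54888513  3.4303244  12.30024931] [ 0.39400371  0.84368547 -0.04644318] [3.14078764e+00 9.93160447e-04 1.85273726e+00] [-2.800e-01 -3.880e+01 -1.936e+01  9.000e-02 -1.580e+00 -1.000e-02]
```

>>> arm_command:
  moves:
    - [[0,0,-0.0005],[0,0,0],0.01]
    - [[0,0,-0.001],[0,0,0],0.01]
    - [[0,0,-0.0015],[0,0,0],0.01]
    - [[0,0,-0.0015],[0,0,0],0.01]
    - [[0,0,-0.0015],[0,0,0],0.01]

```text
time: 20.35
tool_pos: [0.4607, -0.2317, 0.0741]
tool_rot: [3.141, 0.0, 1.853]
contact_force: [-1.6, 0.6, 6.2]
opening: 0.0176
grip_force: 50.0
```

Run:
```python
from h import *
s=robot.observe();print(s['tool_pos'],s['contact_force'],s['torque'],s['tool_rot'])
inhand('w9')
d=cv2.imread('pics/w9.png')[100:260,90:560]
```

```text
[ 0.46074118 -0.23170337  0.07406811] [-1.60574749  0.57972214  6.15257046] [0.13034862 0.36818341 0.00855955] [3.14128240e+00 1.69368637e-04 1.85259209e+00]
[[-100.2, 62.5], [101.5, 62.7], [-100.5, 47.9], [101.8, 48.1], [-100.3, 32.7], [101.6, 32.8], [-82.1, 69.4], [-58.0, 69.8], [-29.0, 70.3], [38.4, 69.9], [62.5, 70.0], [81.8, 69.5]]
[[114.5, 160.0], [528.5, 160.0], [118.5, 190.0], [524.5, 190.0], [123.5, 220.0], [519.5, 220.0], [150.0, 145.5], [200.0, 144.5], [260.0, 143.5], [400.0, 144.5], [450.0, 144.5], [490.0, 145.5]]
20.35 [ 0.46074118 -0.23170337  0.07406811] [3.14128240e+00 1.69368637e-04 1.85259209e+00] [-1.60574749  0.57972214  6.15257046] [0.13034862 0.36818341 0.00855955] 0.01758586547089725 50.00127196311951
```

Run:
```python
from h import *
def cross(a,x0,rev=False):
    a=np.asarray(a,float);h=(np.median(a[:3])+np.median(a[-3:]))/2;s=np.sign(a-h);i=np.flatnonzero(np.diff(s))[0]
    return x0+i+(h-a[i])/(a[i+1]-a[i])
def T(m,p,r,L,z):
    th=r[2]-np.pi/2;R=np.array([[np.cos(th),np.sin(th)],[-np.sin(th),np.cos(th)]])
    return ((topl(m,L,z)[:,:2]-p[:2])@R.T*1e3).round(2)
# tray on bench w6
d=dict(np.load("w6.npz"));im=cv2.imread("pics/w6.png").astype(float);g=im[:,:,2]  # red: low on blue
L=[(cross(g[v,c0:c1],c0),v) for v,c0,c1 in[(165,104,122),(190,107,126),(215,111,130)]]
Rr=[(cross(g[v,c0:c1],c0),v) for v,c0,c1 in[(165,518,536),(190,515,533),(215,511,530)]]
print("tray",T(d,d["p"],d["r"],L,.043).tolist(),T(d,d["p"],d["r"],Rr,.043).tolist())
U=[(u,cross(g[139:152,u],139)) for u in(130,170,210,250,290,380,420,460,500)]
print(T(d,d["p"],d["r"],U,.043).tolist())
d=dict(np.load("d1.npz"));g=cv2.imread("pics/d1.png").astype(float).mean(2)
L=[];Rr=[]
for v in range(152,180,4):
  c=int(186+(v-155)*.08);L.append((cross(g[v,c-6:c+4],c-6),v));c=int(455-(v-155)*.08);Rr.append((cross(g[v,c-2:c+7],c-2),v))
a,b=T(d,d["p"],d["r"],L,.05),T(d,d["p"],d["r"],Rr,.05);print("dock",a.tolist(),b.tolist(),((a+b)/2).mean(0))
print("mouth rows", g[168,196:212].astype(int),g[168,240:250].astype(int),g[168,394:410].astype(int),g[168,420:445].astype(int))
print("mouth cols", g[155:185,222].astype(int),g[155:185,415].astype(int))
```

```text
tray [[-100.59, 60.29], [-100.58, 48.08], [-100.5, 35.4]] [[101.33, 60.48], [101.39, 48.27], [101.31, 35.58]]
[[-91.96, 69.58], [-72.68, 69.6], [-53.4, 69.64], [-34.12, 69.66], [-14.84, 69.67], [28.55, 69.71], [47.85, 69.59], [67.14, 69.55], [86.44, 69.56]]
dock [[-99.33, 64.76], [-99.54, 61.9], [-99.25, 59.01], [-99.41, 56.11], [-99.45, 53.19], [-99.22, 50.26], [-99.66, 47.31]] [[99.52, 64.94], [99.46, 62.07], [99.63, 59.19], [99.44, 56.29], [99.56, 53.37], [99.48, 50.43], [99.47, 47.48]] [5.0000e-02 5.6165e+01]
mouth rows [100 163 175 172 172 168 132  77  59  61  64  59  39  22  23  24] [ 53  88 152 170 171 171 168 130  79  59] [ 63  84  98 100  98 102  86  45  23  21  23  17  27  28  28  30] [ 25  19  24  25  25  21  20  22  14  28  26  25  24  24  27  26  29  23
  24  36  66  96  99  98 101]
mouth cols [ 31 109 171 176 171 169 159 100  31  26  55  60  60  58  58  61  59  58
  60  56  56  57  55  62  76 111 168 174 168 165] [ 60  96 102 100  98  96  65  33  26  26  25  25  21  19  25  25  26  28
  27  21  28  21  32  57  75  98 102  99 100  95]
```

>>> arm_command:
  moves:
    - [[0,-0.0003,0],[0,0,0],0.01]
    - [[0,-0.0005,0],[0,0,0],0.01]
    - [[0,-0.0007,0],[0,0,0],0.01]
    - [[0,-0.0009,0],[0,0,0],0.01]
    - [[0,-0.001,0],[0,0,0],0.01]

```text
time: 20.9
tool_pos: [0.4604, -0.2321, 0.0741]
tool_rot: [3.14, 0.001, 1.853]
contact_force: [2.5, 2.6, 4.8]
opening: 0.0178
grip_force: 50.0
```

>>> arm_command:
  moves:
    - [[0,0.0004,0],[0,0,0],0.01]
    - [[0,0.0008,0],[0,0,0],0.01]
    - [[0,0.0012,0],[0,0,0],0.01]
    - [[0,0.0016,0],[0,0,0],0.01]
    - [[0,0.0018,0],[0,0,0],0.01]

```text
time: 21.4
tool_pos: [0.4608, -0.2319, 0.0741]
tool_rot: [-3.141, 0.0, 1.853]
contact_force: [-3.8, -1.1, 7.8]
opening: 0.0177
grip_force: 50.0
```

Run:
```python
from h import *
s=robot.observe();print(s['tool_pos'],s['contact_force'],s['torque'],s['tool_rot'])
```

```text
[ 0.46084424 -0.23193767  0.07406841] [-3.84369363 -1.08017551  7.81246476] [-0.19131014  0.60814387 -0.03262545] [-3.14054224e+00  4.18264828e-04  1.85274173e+00]
```

>>> arm_command:
  moves:
    - [[0.0004,0,-0.0006],[0,0,0],0.01]
    - [[0.0008,0,-0.0006],[0,0,0],0.01]
    - [[0.0012,0,-0.0006],[0,0,0],0.01]
    - [[0.0016,0,-0.0006],[0,0,0],0.01]
    - [[0.0018,0,-0.0006],[0,0,0],0.01]

```text
time: 21.9
tool_pos: [0.4605, -0.2294, 0.0738]
tool_rot: [-3.141, -0.001, 1.853]
contact_force: [0.3, -1.2, -3.8]
opening: 0.0175
grip_force: 50.0
```

>>> arm_command:
  moves:
    - [[0,-0.0005,0],[0,0,0],0.01]
    - [[0,-0.001,0],[0,0,0],0.01]
    - [[0,-0.0015,0],[0,0,0],0.01]
    - [[0,-0.002,0],[0,0,0],0.01]
    - [[0,-0.002,0],[0,0,0],0.01]

```text
time: 22.4
tool_pos: [0.4587, -0.2301, 0.0743]
tool_rot: [-3.141, -0.0, 1.853]
contact_force: [-0.5, 0.8, -4.6]
opening: 0.0176
grip_force: 50.0
```

```bash
cat >> h.py <<'E'
def st():
    s=robot.observe();d=np.array(s['tool_pos'])-[.46947,-.2296,0];c,n=np.cos(.281),np.sin(.281)
    print("dock xy mm",round((c*d[0]+n*d[1])*1e3,2),round((-n*d[0]+c*d[1])*1e3,2),"z",s['tool_pos'][2].round(4),"F",s['contact_force'].round(1),"T",s['torque'].round(2),"rot",s['tool_rot'].round(4),s['time'])
E
python3 -c "
from h import *
st()"
```

```text
dock xy mm -10.47 2.48 z 0.0743 F [-0.5  0.8 -4.6] T [-0.06  0.07 -0.  ] rot [-3.1413e+00 -5.0000e-04  1.8526e+00] 22.4
```

>>> arm_command:
  moves:
    - [[0,0.001,0],[0,0,0],0.01]
    - [[0,0.0018,0],[0,0,0],0.01]
    - [[0,0.0018,0.0005],[0,0,0],0.01]
    - [[0,0.0018,0.001],[0,0,0],0.01]
    - [[0,0.0018,0.0015],[0,0,0],0.01]

```text
time: 22.9
tool_pos: [0.4605, -0.2296, 0.0727]
tool_rot: [-3.141, -0.0, 1.853]
contact_force: [0.1, -0.4, -4.0]
opening: 0.0174
grip_force: 50.0
```

```bash
python3 -c "
from h import *
st()"
```

```text
dock xy mm -8.61 2.46 z 0.0727 F [ 0.1 -0.4 -4. ] T [-0.06  0.1   0.02] rot [-3.1413e+00 -5.0000e-04  1.8527e+00] 22.9
```

It dropped into the sockets: z is now below the rim level and the tool is hanging free. I'll keep lowering towards the buffers.

>>> arm_command:
  moves:
    - [[0,0,0.0007],[0,0,0],0.01]
    - [[0,0,0.0014],[0,0,0],0.01]
    - [[0,0,0.002],[0,0,0],0.01]
    - [[0,0,0.0025],[0,0,0],0.01]
    - [[0,0,0.003],[0,0,0],0.01]

```text
time: 23.4
tool_pos: [0.4605, -0.2297, 0.0698]
tool_rot: [-3.141, -0.0, 1.853]
contact_force: [-0.2, 0.2, -3.8]
opening: 0.0174
grip_force: 50.0
```

```bash
python3 -c "
from h import *
st()"
```

```text
dock xy mm -8.59 2.42 z 0.0698 F [-0.2  0.2 -3.8] T [-0.07  0.07 -0.04] rot [-3.1414e+00 -4.0000e-04  1.8526e+00] 23.4
```

>>> arm_command:
  moves:
    - [[0,0,0.0007],[0,0,0],0.01]
    - [[0,0,0.0014],[0,0,0],0.01]
    - [[0,0,0.002],[0,0,0],0.01]
    - [[0,0,0.0025],[0,0,0],0.01]
    - [[0,0,0.003],[0,0,0],0.01]

```text
time: 23.9
tool_pos: [0.4608, -0.2299, 0.0681]
tool_rot: [3.141, 0.001, 1.853]
contact_force: [-3.6, 1.8, 10.5]
opening: 0.0175
grip_force: 50.0
```

```bash
python3 -c "
from h import *
st()"
```

```text
dock xy mm -8.39 2.1 z 0.0681 F [-3.6  1.8 10.5] T [ 0.22  0.74 -0.06] rot [3.1411e+00 8.0000e-04 1.8527e+00] 23.9
```

>>> arm_command:
  moves:
    - [[0,0,0.0006],[0,0,0],0.01]
    - [[0,0,0.0012],[0,0,0],0.01]
    - [[0,0,0.0018],[0,0,0],0.01]
    - [[0,0,0.0024],[0,0,0],0.01]
    - [[0,0,0.003],[0,0,0],0.01]

```text
time: 24.4
tool_pos: [0.461, -0.2301, 0.0657]
tool_rot: [3.141, 0.001, 1.853]
contact_force: [-3.5, 2.5, 12.5]
opening: 0.0177
grip_force: 50.0
```

```bash
python3 -c "
from h import *
st()"
```

```text
dock xy mm -8.3 1.92 z 0.0657 F [-3.5  2.5 12.5] T [0.41 0.9  0.  ] rot [3.1407e+00 1.4000e-03 1.8527e+00] 24.4
```

>>> arm_command:
  moves:
    - [[0,0,0.0006],[0,0,0],0.01]
    - [[0,0,0.0012],[0,0,0],0.01]
    - [[0,0,0.0018],[0,0,0],0.01]
    - [[0,0,0.0023],[0,0,0],0.01]
    - [[0,0,0.0026],[0,0,0],0.01]

```text
time: 24.9
tool_pos: [0.4609, -0.23, 0.0634]
tool_rot: [3.141, 0.002, 1.853]
contact_force: [-5.4, 2.8, 17.1]
opening: 0.0172
grip_force: 50.0
```

```bash
python3 -c "
from h import *
st()"
```

```text
dock xy mm -8.33 1.94 z 0.0634 F [-5.4  2.8 17.1] T [0.41 1.06 0.04] rot [3.1406e+00 1.5000e-03 1.8528e+00] 24.9
```

>>> arm_command:
  moves:
    - [[0.0002,0.0008,0],[0,0,0],0.01]
    - [[0.0003,0.0016,0],[0,0,0],0.01]
    - [[0.0004,0.0024,0],[0,0,0],0.01]
    - [[0.0004,0.0032,0],[0,0,0],0.01]
    - [[0.0004,0.004,0],[0,0,0],0.01]

```text
time: 25.4
tool_pos: [0.4649, -0.2296, 0.0637]
tool_rot: [3.14, 0.004, 1.853]
contact_force: [-5.8, -0.7, 16.4]
opening: 0.0173
grip_force: 50.0
```

```bash
python3 -c "
from h import *
st()"
```

```text
dock xy mm -4.37 1.24 z 0.0637 F [-5.8 -0.7 16.4] T [-0.3   1.21 -0.03] rot [3.1404 0.0036 1.853 ] 25.4
```

>>> arm_command:
  moves:
    - [[0,0.0007,0.0002],[-0.001,0,0],0.01]
    - [[0,0.0014,0.0003],[-0.002,0,0],0.01]
    - [[0,0.0021,0.0003],[-0.003,0,0],0.01]
    - [[0,0.0028,0.0003],[-0.003,0,0],0.01]
    - [[0,0.0035,0.0003],[-0.003,0,0],0.01]

```text
time: 25.9
tool_pos: [0.4683, -0.2288, 0.0634]
tool_rot: [3.137, 0.004, 1.853]
contact_force: [-5.5, -1.3, 14.8]
opening: 0.0177
grip_force: 50.0
```

```bash
python3 -c "
from h import *
st()"
```

```text
dock xy mm -0.86 1.1 z 0.0634 F [-5.5 -1.3 14.8] T [-0.3   1.15 -0.  ] rot [3.1373 0.0038 1.8529] 25.9
```

>>> arm_command:
  moves:
    - [[0,0.0003,0],[0.001,0.001,0],0.01]
    - [[0,0.0006,0],[0.002,0.002,0],0.01]
    - [[0,0.0009,0],[0.003,0.003,0],0.01]
    - [[0,0.0012,0],[0.003,0.003,0],0.01]
    - [[0,0.0012,0],[0.003,0.003,0],0.01]

```text
time: 26.4
tool_pos: [0.4691, -0.2285, 0.0635]
tool_rot: [3.141, 0.001, 1.853]
contact_force: [-6.6, -3.0, 15.7]
opening: 0.0176
grip_force: 50.0
```

```bash
python3 -c "
from h import *
st()
im=robot.read_camera('scene')[:,:,::-1];a=im[330:400,320:460]
b=cv2.imread('pics/scene0.png')[330:400,320:460];c=cv2.imread('pics/scene3.png')[330:400,320:460]
cv2.imwrite('pics/sc.png',cv2.resize(np.vstack([c,a]),None,fx=4.2,fy=4.2,interpolation=cv2.INTER_CUBIC))
f=lambda q:(lambda h:((h[:,:,0]<18)&(h[:,:,0]>5)&(h[:,:,1]>150)&(h[:,:,2]>80)))(cv2.cvtColor(np.ascontiguousarray(q),cv2.COLOR_BGR2HSV))
for n,q in(('0',b),('3',c),('now',a)): m=f(q);y,x=np.nonzero(m);print(n,m.sum(),y.min()+330,y.max()+330,x.min()+320,x.max()+320)
"
```

```text
dock xy mm -0.04 1.16 z 0.0635 F [-6.6 -3.  15.7] T [-0.39  1.32 -0.03] rot [3.1410e+00 6.0000e-04 1.8529e+00] 26.4
0 255 349 369 356 373
3 252 349 369 356 373
now 241 350 369 356 373
```

>>> arm_command:
  moves:
    - [[0,0.0003,0],[0,0,0],0.01]
    - [[0,0.0006,0],[0,0,0],0.01]
    - [[0,0.0009,0],[0,0,0],0.01]
    - [[0,0.0009,0],[0,0,0],0.01]
    - [[0,0.0009,0],[0,0,0],0.01]

```text
time: 26.95
tool_pos: [0.4691, -0.2284, 0.0635]
tool_rot: [-3.141, 0.0, 1.853]
contact_force: [-11.0, -2.9, 19.1]
opening: 0.0172
grip_force: 50.0
```

```bash
python3 -c "
from h import *
st()
im=robot.read_camera('scene')[:,:,::-1];cv2.imwrite('pics/sceneN.png',im)
c=cv2.imread('pics/scene0.png');f=lambda i:cv2.resize(i[310:400,325:455],None,fx=5,fy=3.3*1,interpolation=cv2.INTER_CUBIC)
cv2.imwrite('pics/sc.png',np.vstack([f(c),f(im)]))"
```

```text
dock xy mm -0.0 1.21 z 0.0635 F [-11.   -2.9  19.1] T [-0.58  1.89 -0.08] rot [-3.1407e+00  3.0000e-04  1.8530e+00] 26.95
```

View pics/sc.png

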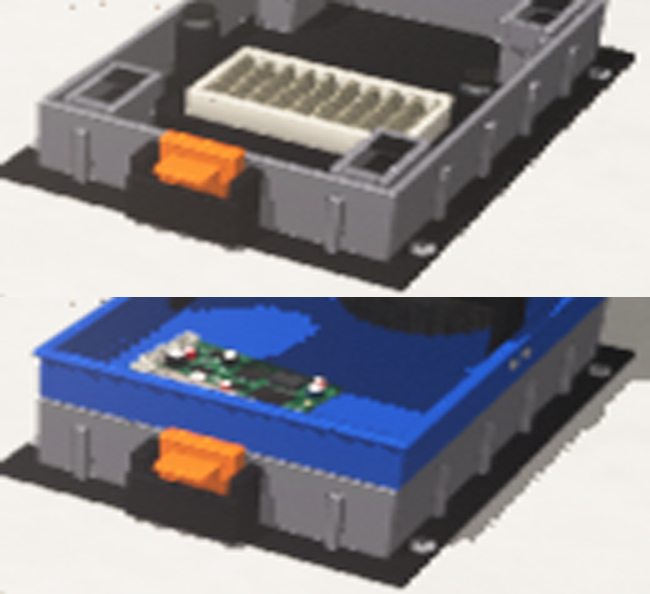

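The tray is seated on the rim, and the orange latch stands up behind it at crop (200,460), with the same shape as when it was free. The tray is against its stop, so I'll relieve the load and release.

>>> arm_command:
  moves:
    - [[0,-0.0006,-0.0005],[0,0,0],0.01]
    - [[0,-0.0012,-0.001],[0,0,0],0.01]
    - [[0,-0.0014,-0.0015],[0,0,0],0.01]
    - [[0,-0.0014,-0.002],[0,0,0],0.01]
    - [[0,-0.0014,-0.002],[0,0,0],0.01]
  squeeze: 50

```text
time: 27.5
tool_pos: [0.469, -0.2285, 0.0647]
tool_rot: [3.14, 0.0, 1.853]
contact_force: [-3.3, -2.2, 9.9]
opening: 0.0175
grip_force: 50.0
```

```bash
python3 -c "
from h import *
st()"
```

```text
dock xy mm -0.17 1.22 z 0.0647 F [-3.3 -2.2  9.9] T [-0.47  0.74 -0.  ] rot [3.1404e+00 3.0000e-04 1.8526e+00] 27.5
```

>>> arm_command:
  moves:
    - [[0,0,-0.0004],[0,0,0],0.01]
    - [[0,0,-0.0008],[0,0,0],0.01]
    - [[0,0,-0.0012],[0,0,0],0.01]
    - [[0,0,-0.0012],[0,0,0],0.01]
    - [[0,0,-0.0012],[0,0,0],0.01]
  squeeze: 20

```text
time: 28.0
tool_pos: [0.4689, -0.2284, 0.0647]
tool_rot: [3.141, -0.001, 1.853]
contact_force: [-1.5, -5.2, 2.6]
opening: 0.0178
grip_force: 20.0
```

>>> arm_command:
  moves:
    - [[0,0,0],[0,0,0],0.025]
    - [[0,0,0],[0,0,0],0.035]
    - [[0,0,0],[0,0,0],0.045]
    - [[0,0,0],[0,0,0],0.055]
    - [[0,0,0],[0,0,0],0.065]

```text
time: 28.5
tool_pos: [0.4684, -0.2268, 0.064]
tool_rot: [-3.141, -0.004, 1.853]
contact_force: [-0.4, 1.0, -0.5]
opening: 0.0522
grip_force: 0.0
```

>>> arm_command:
  moves:
    - [[0,0,0],[0,0,0],0.065]
    - [[0,0,-0.01],[0,0,0],0.065]
    - [[0,0,-0.03],[0,0,0],0.065]
    - [[0,0,-0.06],[0,0,0],0.065]
    - [[0,0,-0.1],[0,0,0],0.065]

```text
time: 29.0
tool_pos: [0.4676, -0.2268, 0.1647]
tool_rot: [-3.14, -0.006, 1.853]
contact_force: [0.7, -0.3, -0.4]
opening: 0.0649
grip_force: 0.0
```

>>> arm_command:
  moves:
    - [[0,0,-0.03],[0,0,0],0.065]
    - [[0,0,-0.05],[0,0,0],0.065]
    - [[0,0,-0.05],[0,0,0],0.065]
    - [[0,0,-0.05],[0,0,0],0.065]
    - [[0,0,-0.05],[0,0,0],0.065]

```text
time: 29.5
tool_pos: [0.4678, -0.2271, 0.213]
tool_rot: [-3.14, -0.005, 1.853]
contact_force: [-0.2, -0.7, -0.3]
opening: 0.0651
grip_force: 0.0
```

Run:
```python
from h import *
st()
a=np.ascontiguousarray(robot.read_camera('scene')[:,:,::-1]); b=cv2.imread('pics/sceneN.png');cv2.imwrite('pics/sceneF.png',a)
A,B=[cv2.cvtColor(x,cv2.COLOR_BGR2GRAY).astype(np.float32)[305:400,325:455] for x in(a,b)]
print("tray shift px",cv2.phaseCorrelate(B,A),"diff",(abs(A-B)>40).sum())
# other things vs the start
z=cv2.imread('pics/scene0.png');d=cv2.absdiff(a,z).max(2)
for n,(u,v,w,h) in dict(meter=(350,230,60,30),jar=(420,252,30,25),driver=(228,195,20,35)).items(): print(n,(d[v:v+h,u:u+w]>40).mean().round(3))
```

```text
dock xy mm -0.86 2.9 z 0.213 F [-0.2 -0.7 -0.3] T [-0.07  0.01  0.03] rot [-3.14   -0.0051  1.8526] 29.5
tray shift px ((0.4353677366915747, -0.19430958222431371), 0.8558565799100899) diff 700
meter 0.062
jar 0.0
driver 0.0
```

Run:
```python
from h import *
for n in('scene0','sceneN','sceneF'):
    q=cv2.cvtColor(cv2.imread(f'pics/{n}.png')[330:400,320:460],cv2.COLOR_BGR2HSV);m=(q[:,:,0]<18)&(q[:,:,0]>5)&(q[:,:,1]>150)&(q[:,:,2]>80);y,x=np.nonzero(m);print(n,m.sum(),y.min()+330,y.max()+330)
q=cv2.cvtColor(cv2.imread('pics/sceneF.png')[280:400,320:460],cv2.COLOR_BGR2HSV);print("green",((q[:,:,0]>45)&(q[:,:,0]<90)&(q[:,:,1]>80)).sum())
print(robot.hand_in())
```

```text
scene0 255 349 369
sceneN 241 350 369
sceneF 242 350 369
green 98
the job is handed in; nothing more can be done
None
```

The blue tray is stacked, slid home and locked on the base tray with the latch up behind it. The gripper let go and moved clear, and I handed the job in at about 29.5 s.

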